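# Walk the lamp power supply into its bracket

### The job

The heavy lamp power supply is too wide and heavy to pick up: walk it across the bench, away from you, into the steel parking bracket by pushing on the ends of its near face by turns. Swing its left end ahead first, then its right end, each time about 15 degrees past square with the bracket, and then bring the ends up in turn until it sits flush along the bracket's bar. Keep it flat on the bench, and leave the smaller, square camera controller where it stands.

Things in the scene. Friction and masses are not known exactly. Their poses are not given: they have to be found in the camera images.
- supply: lamp power supply: white case, grey panel on near face: low box 90 deep (its x) by 220 wide (y) by 65 high, 1.3-2.1 kg, slides on the bench. Origin: centre of underside; x out of the far face towards the bracket, y to its left end, z up. 5-20 N near one end of the near face swings it about a pivot 60-90 mm past its middle. Starts 105-130 mm short of flush, nearly square and centred.
- bracket: parking bracket, fixed steel angle: straight upright bar 280 long, 30 high, with a 36 mm lug at each end flaring out 45 degrees towards the robot. Origin on the bench at the middle of the bar's near face; x away from the robot, square to the bar, y along it to the left. A flush supply has its origin at x = -45 mm here, its x axis along the bracket's, y within 30 mm of the middle.
- left_lug (a point): middle of the bracket's left flared lug, 30 mm up, at x -7, y 153 mm in the bracket's frame; its x axis runs along the lug: the bracket's x turned 45 degrees clockwise from above. The angle from the supply's x axis to this one is 45 degrees when square, less with the left end ahead, more with the right end ahead.
- controller: camera controller: white case with a grey panel like the supply's but smaller and square, 100 by 100 by 85 high, 0.9 kg. Origin: centre of underside. Stands left or right of the bracket, 240-280 mm from its middle; a small brown bottle stands on the other side. To be left where it is.
Mind the look-alikes: they are no part of the job. What is shaped like the supply but brown or orange is not meant.

How it is judged:
By the outcome, as a careful person would: the job done as asked, in the order asked, and still so for the second after the job is handed in, with the robot touching nothing.
It also fails if it takes over 59 s, if anything falls off the work surface, if the arm or the gripper's body presses on something with over 40 N, if the wrist force passes 120 N, or if a joint passes its speed limit or range.

### The arm

A 7-joint arm with a two-finger parallel gripper is mounted at the origin on the work surface. World frame = base frame: x ahead of the robot, y to its left, z up, the work surface at z = 0. Lengths are in mm, angles in rad, forces in N, time in s.
With the tool pointing down it reaches from about 400 to 875 mm from the base axis. Payload 4.4 kg.
Tool frame: the origin (TCP) lies on the centre line of the jaws, within the pads' length; the fingertips stand 8 mm ahead of it and the grasp point (between the pads) lies 11 mm behind it; x points along the fingers, z is the direction in which the jaws open and shut, and the axes are right-handed (so a half turn about x gives the same grasp; the last joint's range is limited). The gripper opens to 85 mm and grips with 20 to 120 N. Pads are 22 mm wide; open, the fingers measure 114 mm over their backs; the gripper's body (76 mm by 85 mm) begins 54 mm behind the grasp point. The pads swing forward as they close: fully open they stand 13 mm farther back than shut.
Start: joints at [1.274, 0.628, 0.038, 1.517, -0.027, 0.996, -0.02], TCP at [148.719, -632.772, 239.313] pointing down, gripper open.
Joint ranges: [-3.06, 3.06], [-0.37, 2.12], [-1.25, 1.32], [0.18, 2.47], [-1.1, 4.24], [0.23, 1.98], [-2.94, 2.94]. Speed limits (rad/s): [2.57, 2.57, 3.14, 3.14, 3.14, 3.14, 3.14].

### API

Orientations are given as [roll, pitch, yaw] about the fixed x, y, z axes, in that order (R = Rz(yaw) Ry(pitch) Rx(roll)).
In Python, from cell import ctrl, get_image, camera_params gives the robot as it stands. The module is installed in compiled form; this text tells all that it offers.
- The arm moves only by the shell command python3 -m handwheel 'ROWS'. ROWS is text: rows parted by semicolons, each of 7 numbers parted by spaces: the opening, from -1 (shut) to 1 (fully open), then the shift along the tool's x, y, z in mm, then the turn, a rotation vector about the tool's x, y, z in rad. In form: grip x y z wx wy wz; .... A call has 1 to 10 rows; each row shifts and turns the pose as measured when the row begins, along the tool's axes as they then stand; what a row does not reach is not made up. A row lasts 1/10 s, in which the tool goes at most 50 mm and 8.59 degrees, less where a joint would pass 70% of its speed; a pose out of reach is approached as far as the arm can. A call with a gripper value outside its range is refused whole. The fingers move at their own pace and stop on an object; the grip force is fixed at half the most. Time passes only in rows, so rows that do not move let the fingers close. It gives the time, the measured TCP pose, the force and the opening at its end, in the units of the state.
- ctrl.read_state(): the state, without advancing time (a new reading comes with each control period).
- get_image(name): name is "scene" or "top" or "wrist"; returns the picture (480x640x3 uint8, blue, green, red); there is no depth.
- camera_params(name): a dict with "fx", "fy", "cx", "cy" (pixels), "k1" (the pictures are not rectified: a ray, as slopes to the right and down, at radius r is drawn at 1 + k1 r^2 times it, then the intrinsics apply), "eye" and "orientation" of the camera in the world. Camera axes: x right, y up, looking along -z (the intrinsics and any distortion apply to the point x, -y, -z); pixel columns grow to the right and rows downward; lengths in mm; the calibration is good to about 2 mm. A picture is of the moment at which its call begins: read the wrist's pose just before it. camera_params takes no time and is no camera call; for the wrist camera it gives the pose at the moment of the call.
- ctrl.finish_job(): hands the job in, once; it reports no verdict.
The state is a dict: "clock": time; "qpos": joint angles; "qd": joint speeds; "tau": joint torques, N m; "eef_pos": TCP position; "tool_rot": TCP orientation; "force": force on the tool from outside, world axes, zero at the start; "torque": the same for the moment, N m; "width": finger opening in mm.
Only numpy, scipy, OpenCV 4.12 (cv2) and the standard library are available. Lean on these libraries where they do the work, as an engineer would, in place of code of your own. Each camera call takes 0.05 s, during which the arm holds its last target.

## Working session

There is one attempt and no reset: what is moved stays moved. The work goes in short steps, Python scripts to look and compute and a shell command to move; the robot and the scene stay as the last step left them, time stands still between calls to the robot, and variables do not carry over. Pictures are saved under pics/ and viewed, and the job is handed in when it is done.

```bash
mkdir -p pics; ls
cat > h.py <<'E'
import numpy as np, cv2
from cell import ctrl, get_image, camera_params
E
python3 - <<'E'
from h import *
for n in("scene","top"):
    cv2.imwrite(f"pics/{n}0.png",get_image(n)); print(n,camera_params(n))
s=ctrl.read_state(); print(s)
E
```

```text
pics
scene {'fx': 460.658491779101, 'fy': 460.658491779101, 'cx': 324.6589217183527, 'cy': 236.35742822702443, 'k1': -0.08925633283414532, 'eye': array([1038.77277102, -374.42415411,  778.85000134]), 'orientation': array([0.71105789, 0.00852886, 0.96867569])}
top {'fx': 440.03211813792734, 'fy': 440.03211813792734, 'cx': 317.2650165949092, 'cy': 248.29283397498747, 'k1': -0.05977634601007943, 'eye': array([ 479.13281229,  -44.50855195, 1000.57038568]), 'orientation': array([ 0.06232429,  0.02505559, -1.58993152])}
{'clock': 0.1, 'qpos': array([ 1.27418708,  0.6292465 ,  0.03844776,  1.51824645, -0.02699166,
        0.99631103, -0.0200299 ]), 'qd': array([ 0.00014197, -0.00099718,  0.00115795, -0.00266576,  0.00092129,
       -0.00088208,  0.00010046]), 'tau': array([ 3.67329092e-03, -5.64528036e+01,  1.23122480e+00, -1.93971616e+01,
        1.14266609e-02,  5.45034738e-03, -3.66548102e-05]), 'eef_pos': array([ 148.60083428, -632.23322677,  238.49261413]), 'tool_rot': array([-3.12677354,  1.56910303,  1.81639739]), 'force': array([-0.41895451,  0.16645239, -0.39161758]), 'torque': array([0.02943954, 0.04493971, 0.03014787]), 'width': 85.75834514614417}
```

View pics/scene0.png

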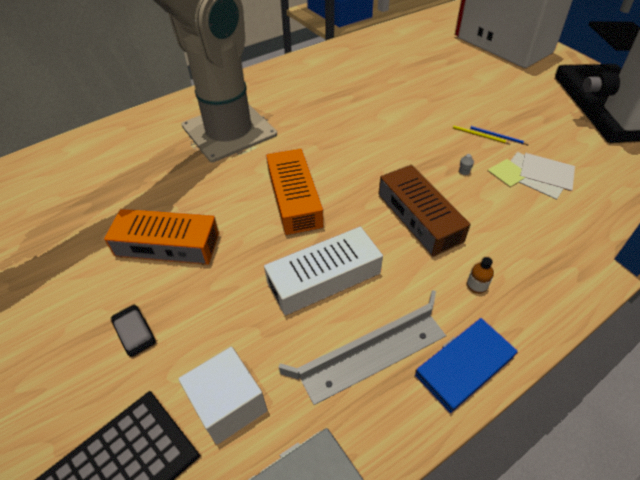

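View pics/top0.png

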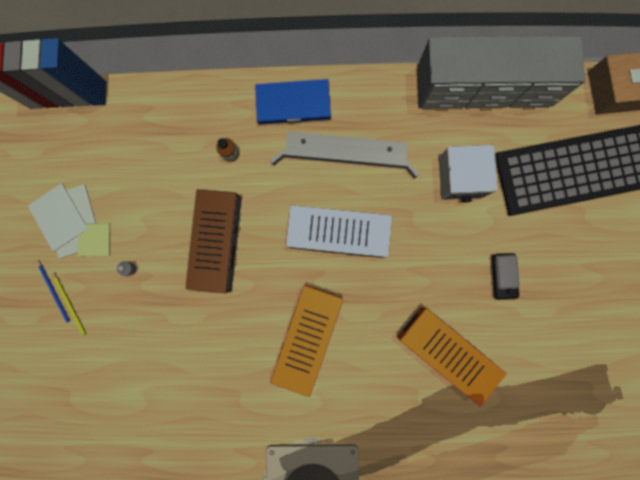

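The top view puts ahead upwards and left to the left. Candidates for the supply in that view:
- White oblong at (340,232), with vents. This is the supply.
- Brown box at (213,242), orange boxes at (307,340) and (452,355). These are look-alikes.
- White square at (468,170). This is the controller.

The bracket is at (345,152), with lug tips near (274,162) and (415,175).

```bash
cat > h.py <<'E'
import numpy as np, cv2
from scipy.spatial.transform import Rotation as R
from scipy.optimize import least_squares
from cell import ctrl, get_image, camera_params
def cam(n): 
    p=camera_params(n); return p
def proj(p,P):
    P=np.atleast_2d(P); Rm=R.from_euler('xyz',p['orientation']).as_matrix()
    c=(P-p['eye'])@Rm; x=c[:,0]/-c[:,2]; y=-c[:,1]/-c[:,2]
    f=1+p['k1']*(x*x+y*y); return np.c_[p['cx']+p['fx']*x*f,p['cy']+p['fy']*y*f]
def unproj(p,uv,z):
    uv=np.atleast_2d(np.array(uv,float)); K=np.array([[p['fx'],0,p['cx']],[0,p['fy'],p['cy']],[0,0,1]])
    xy=cv2.undistortPoints(uv[:,None],K,np.array([p['k1'],0,0,0,0.]))[:,0]
    Rm=R.from_euler('xyz',p['orientation']).as_matrix()
    d=np.c_[xy[:,0],-xy[:,1],-np.ones(len(xy))]@Rm.T
    return p['eye']+d*((z-p['eye'][2])/d[:,2])[:,None]
def top_face(p,im,size,c0,h,box):
    # white mask -> rect in world at height h
    hsv=cv2.cvtColor(im,cv2.COLOR_BGR2HSV); m=((hsv[...,1]<60)&(hsv[...,2]>150)).astype(np.uint8)
    m2=np.zeros_like(m); x0,y0,x1,y1=box; m2[y0:y1,x0:x1]=m[y0:y1,x0:x1]
    m2=cv2.morphologyEx(m2,cv2.MORPH_CLOSE,np.ones((7,7)))
    n,l,st,ce=cv2.connectedComponentsWithStats(m2); i=1+np.argmax(st[1:,4])
    cs,_=cv2.findContours((l==i).astype(np.uint8),cv2.RETR_EXTERNAL,cv2.CHAIN_APPROX_NONE)
    c=max(cs,key=cv2.contourArea)[:,0]
    W=unproj(p,c,h)[:,:2]
    return W,cv2.minAreaRect(W.astype(np.float32)),c
def inB(B,x,y,yaw):
    bx,by,bt=B; d=np.array([x-bx,y-by]); c,s=np.cos(bt),np.sin(bt)
    return c*d[0]+s*d[1], -s*d[0]+c*d[1], np.degrees(yaw-bt)
E
python3 - <<'E'
from h import *
im=cv2.imread('pics/top0.png');p=cam('top')
cv2.imwrite('pics/z1.png',cv2.resize(im[120:280,210:510],None,fx=2.6,fy=2.6,interpolation=cv2.INTER_CUBIC))
W,r,c=top_face(p,im,None,None,65,(260,190,420,275));print(r, cv2.boxPoints(r))
W,r,c=top_face(p,im,None,None,85,(430,130,510,215));print(r)
im=cv2.imread('pics/scene0.png')
cv2.imwrite('pics/z2.png',cv2.resize(im[210:430,170:470],None,fx=2.6,fy=2.6,interpolation=cv2.INTER_CUBIC))
E
```

```text
((576.1994018554688, -68.49612426757812), (220.14512634277344, 88.95728302001953), 82.78117370605469) [[ 518.2417   -172.10706 ]
 [ 606.4939   -183.28534 ]
 [ 634.1571     35.114807]
 [ 545.9049     46.29309 ]]
((700.2232666015625, -353.97412109375), (98.40483093261719, 97.86259460449219), 1.5325134992599487)
```

View pics/z1.png

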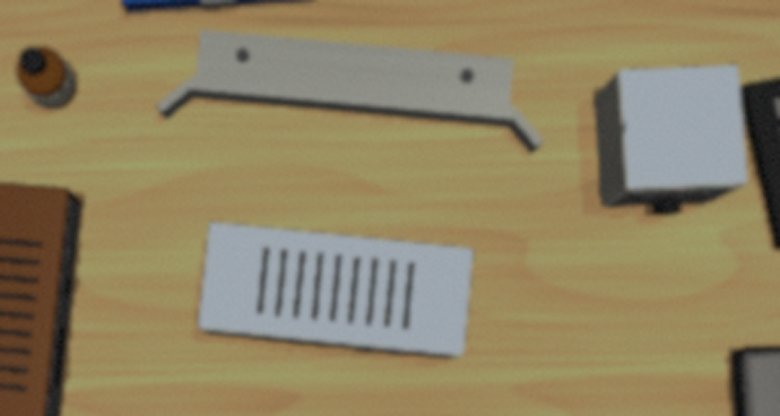

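View pics/z2.png

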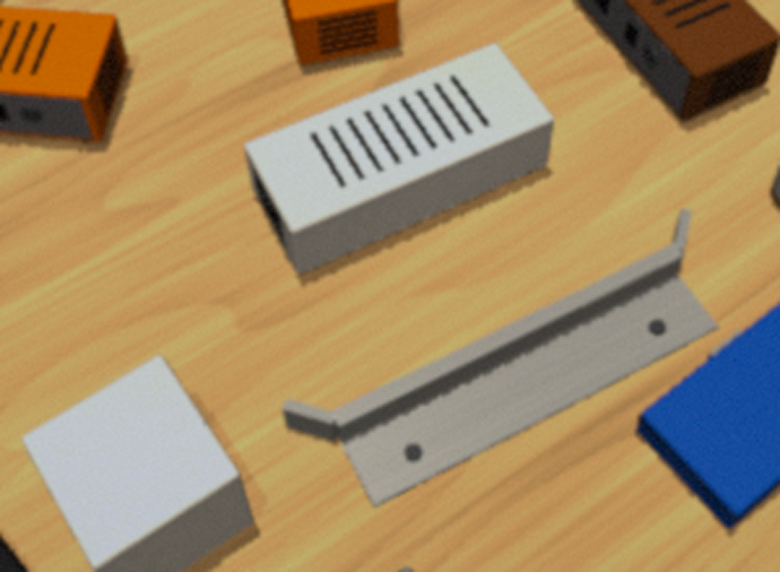

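Run:
```python
from h import *
pt=cam('top');ps=cam('scene')
t=unproj(pt,[[210+190/2.6,120+92/2.6],[210+508/2.6,120+122/2.6]],30)
s=unproj(ps,[[428.5,306.2],[300.8,367.7]],30)
for a in(t,s):
    d=a[0]-a[1];print(a[:,:2],np.hypot(*d[:2]),a.mean(0)[:2],np.degrees(np.arctan2(-d[0],d[1])))
def poly(B):
    c,s=np.cos(B[2]),np.sin(B[2])
    P=np.array([[-25.5,165.5],[0,140],[0,-140],[-25.5,-165.5]])
    return np.c_[B[0]+c*P[:,0]-s*P[:,1],B[1]+s*P[:,0]+c*P[:,1],np.full(4,30)]
m=(t.mean(0)); d=t[0]-t[1]
B=[m[0],m[1],np.arctan2(-d[0],d[1])]
out=[]
for n,p,(x,y,w,hh) in(('top',pt,(260,110,170,100)),('scene',ps,(270,270,190,140))):
    im=cv2.resize(cv2.imread(f'pics/{n}0.png')[y:y+hh,x:x+w],None,fx=4,fy=4,interpolation=cv2.INTER_CUBIC)
    q=((proj(p,poly(B))-[x,y]+.5)*4).astype(int)
    cv2.polylines(im,[q],False,(0,0,255),1); cv2.imwrite(f'pics/b_{n}.png',im)
print(B)
```

```text
[[ 751.32720299   51.62555344]
 [ 718.29785639 -221.82390825]] 275.4370088362362 [734.81252969 -85.0991774 ] -6.887263579984154
[[ 761.46760132   48.41075127]
 [ 727.57601766 -218.50320283]] 269.05705405411476 [744.52180949 -85.04622578] -7.236446328745165
[np.float64(734.8125296915814), np.float64(-85.09917740155683), np.float64(-0.12020542592341532)]
```

View pics/b_top.png

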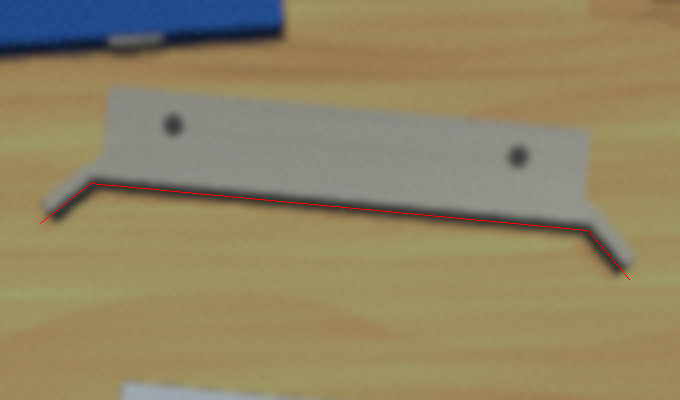

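View pics/b_scene.png

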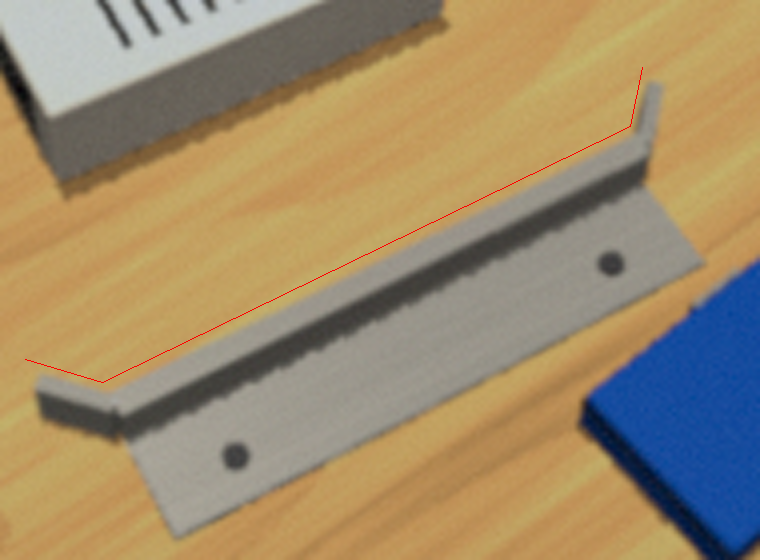

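Run:
```python
from h import *
th=np.radians(-7.1);c,s=np.cos(th),np.sin(th)
for n in('top','scene'):
    p=cam(n);g=cv2.GaussianBlur(cv2.imread(f'pics/{n}0.png'),(0,0),.6).astype(np.float32)
    xs=np.arange(-25,30,1.); ys=np.linspace(-120,120,60)
    for yr in((-125,-40),(-40,40),(40,125)):
        prof=[]
        for x in xs:
            ys=np.linspace(*yr,40); P=np.c_[738+c*x-s*ys,-85+s*x+c*ys,np.full(40,30)]
            q=proj(p,P).astype(np.float32); prof.append(cv2.remap(g,q[:,0],q[:,1],cv2.INTER_LINEAR).mean(axis=(0,1)))
        pr=np.array(prof); print(n,yr)
        print(' '.join(f"{x:.0f}:{v[0]:.0f}/{v[2]:.0f}" for x,v in zip(xs[::2],pr[::2])))
```

```text
top (-125, -40)
-25:95/157 -23:96/157 -21:97/157 -19:98/157 -17:98/157 -15:98/157 -13:96/157 -11:91/153 -9:82/141 -7:70/116 -5:60/86 -3:60/70 -1:76/80 1:101/106 3:123/129 5:134/141 7:138/145 9:139/146 11:138/145 13:138/145 15:138/145 17:138/145 19:138/145 21:138/145 23:137/144 25:136/143 27:135/142 29:132/139
top (-40, 40)
-25:97/157 -23:96/158 -21:95/157 -19:95/157 -17:94/157 -15:93/157 -13:91/157 -11:87/152 -9:79/137 -7:67/110 -5:57/80 -3:60/69 -1:79/83 1:104/109 3:124/130 5:133/139 7:135/142 9:135/142 11:135/142 13:134/142 15:134/141 17:134/141 19:134/141 21:133/140 23:133/140 25:133/140 27:133/139 29:132/139
top (40, 125)
-25:94/157 -23:94/157 -21:94/157 -19:94/157 -17:95/157 -15:95/157 -13:93/155 -11:87/148 -9:76/130 -7:64/101 -5:56/75 -3:62/69 -1:83/88 1:108/114 3:125/131 5:132/139 7:134/140 9:133/140 11:133/140 13:133/139 15:132/139 17:132/139 19:132/139 21:132/139 23:132/139 25:132/139 27:130/137 29:127/133
scene (-125, -40)
-25:97/195 -23:96/195 -21:96/194 -19:97/195 -17:97/194 -15:98/194 -13:97/195 -11:96/194 -9:96/194 -7:96/194 -5:97/195 -3:98/195 -1:101/193 1:111/186 3:128/172 5:140/161 7:143/158 9:144/158 11:142/157 13:130/143 15:99/109 17:71/78 19:61/68 21:60/67 23:63/69 25:74/82 27:101/111 29:129/142
scene (-40, 40)
-25:99/195 -23:99/195 -21:99/195 -19:98/195 -17:97/195 -15:96/195 -13:97/195 -11:98/195 -9:100/195 -7:100/195 -5:99/194 -3:98/195 -1:101/192 1:113/181 3:128/166 5:137/156 7:139/153 9:139/153 11:134/148 13:116/128 15:86/95 17:65/72 19:59/66 21:60/66 23:64/71 25:78/86 27:102/113 29:125/138
scene (40, 125)
-25:98/195 -23:97/195 -21:95/195 -19:95/195 -17:96/195 -15:97/195 -13:98/195 -11:98/195 -9:96/195 -7:96/195 -5:95/195 -3:96/194 -1:102/190 1:115/178 3:129/163 5:136/154 7:137/152 9:136/151 11:129/142 13:108/120 15:81/90 17:65/72 19:60/67 21:61/67 23:68/75 25:84/93 27:108/119 29:126/140
```

```bash
cat >> h.py <<'E'
B=(738.5,-85.3,np.radians(-6.8))
def tool():
    s=ctrl.read_state(); return s['eef_pos'],R.from_euler('xyz',s['tool_rot']).as_matrix(),s
def supply(tag,f=2):
    p=cam('top'); im=get_image('top'); cv2.imwrite(f'pics/{tag}.png',im)
    W,r,c=top_face(p,im,None,None,65,(230,120,430,275))
    (cx,cy),(a,b),t=r
    bp=cv2.boxPoints(r); e=[bp[1]-bp[0],bp[2]-bp[1]]; e=max(e,key=np.linalg.norm)
    if e[1]<0:e=-e
    return cx,cy,np.arctan2(-e[0],e[1]),(a,b)
def togo(T,yaw=B[2]):  # shift in tool axes, plus rotation vector to tool z along bracket y
    p,M,s=tool(); d=M.T@(np.array(T)-p); z=np.array([-np.sin(yaw),np.cos(yaw),0])
    x=np.array([0,0,-1.]); 
    out=[]
    for sg in(1,-1):
        G=np.c_[x,np.cross(sg*z,x),sg*z]; out.append(R.from_matrix(M.T@G).as_rotvec())
    return d,min(out,key=np.linalg.norm)
E
python3 - <<'E'
from h import *
np.set_printoptions(precision=3,suppress=True)
p=cam('top'); im=cv2.imread('pics/top0.png')
o=unproj(p,[[305,285],[342,297]],65);print('orange far corners',o)
x,y,t=576.2,-68.5,np.radians(-7.22)
print(inB(B,x,y,t)); c,s=np.cos(t),np.sin(t)
for l in((-75,93),(-75,-93)): print(l,x+c*l[0]-s*l[1],y+s*l[0]+c*l[1])
l=(-75,93);T=[x+c*l[0]-s*l[1],y+s*l[0]+c*l[1],180]
print(tool()[0],tool()[1]); print(togo(T))
E
```

```text
orange far corners [[460.469   5.343  65.   ]
 [433.678 -72.536  65.   ]]
(np.float64(-163.1474886332401), np.float64(-2.5351435199552803), np.float64(-0.4199999999999993))
(-75, 93) 513.4828803043207 33.188558339067
(-75, -93) 490.10648599760054 -151.33662744655072
[ 148.601 -632.233  238.493] [[-0.     0.973  0.229]
 [ 0.002  0.229 -0.973]
 [-1.    -0.    -0.002]]
(array([  59.435,  507.417, -564.217]), array([ 0.349, -0.002,  0.   ]))
```

The supply is confirmed: 220 x 89 mm measured. It is 118 mm short of flush, -0.4° from square and -3 mm off centre. Next I go over to its left end, with the fingers shut.

```bash
python3 -m handwheel '-1 0 40 0 0.117 0 0; -1 0 40 0 0.117 0 0; -1 0 40 0 0.117 0 0; -1 0 40 -10 0 0 0; -1 0 30 -40 0 0 0;-1 0 30 -40 0 0 0;-1 0 30 -40 0 0 0;-1 0 30 -40 0 0 0'
python3 - <<'E'
from h import *
np.set_printoptions(precision=3,suppress=True)
print(tool()[0],togo([510,33,160]))
E
```

```text
clock: 0.9
eef_pos: [445.5, -478.0, 231.6]
tool_rot: [-1.661, 1.559, 2.896]
force: [0.6, -0.2, -0.2]
width: -0.3
[ 445.457 -478.004  231.624] (array([  72.336,  -14.535, -514.76 ]), array([-0.037, -0.001,  0.012]))
```

```bash
python3 -m handwheel '-1 0 0 -50 0 0 0.01;-1 0 0 -50 -0.037 0 0;-1 0 0 -50 0 0 0;-1 0 0 -50 0 0 0;-1 5 0 -50 0 0 0;-1 5 0 -50 0 0 0;-1 5 -3 -50 0 0 0;-1 10 -3 -50 0 0 0;-1 10 -3 -50 0 0 0;-1 10 -3 -40 0 0 0'
python3 - <<'E'
from h import *
np.set_printoptions(precision=3,suppress=True)
print(tool()[0],togo([510,33,120]))
E
```

```text
clock: 1.9
eef_pos: [495.5, 9.0, 186.0]
tool_rot: [2.508, 1.566, 0.827]
force: [0.8, 0.1, -0.2]
width: 0.1
[495.49    9.031 186.031] (array([ 66.156,  11.611, -25.173]), array([ 0.009, -0.004, -0.003]))
```

```bash
python3 -m handwheel '-1 30 8 -25 0 0 0;-1 50 4 0 0 0 0;-1 40 0 0 0 0 0;-1 30 0 0 0 0 0;-1 8 0 0 0 0 0;-1 0 0 0 0 0 0'
python3 - <<'E'
from h import *
np.set_printoptions(precision=3,suppress=True)
print(tool()[0],togo([513,33,25]),supply('t1'))
cv2.imwrite('pics/s1.png',get_image('scene'))
E
```

```text
clock: 2.5
eef_pos: [511.9, 46.2, 22.1]
tool_rot: [2.744, 1.561, 1.08]
force: [0.2, 0.6, -0.3]
width: -0.0
[511.944  46.151  22.059] (array([-3.054,  2.292, 12.966]), array([ 0.025, -0.009, -0.004])) (575.893310546875, -68.57782745361328, np.float32(-0.12569535), (220.8470001220703, 89.77033233642578))
```

View pics/t1.png

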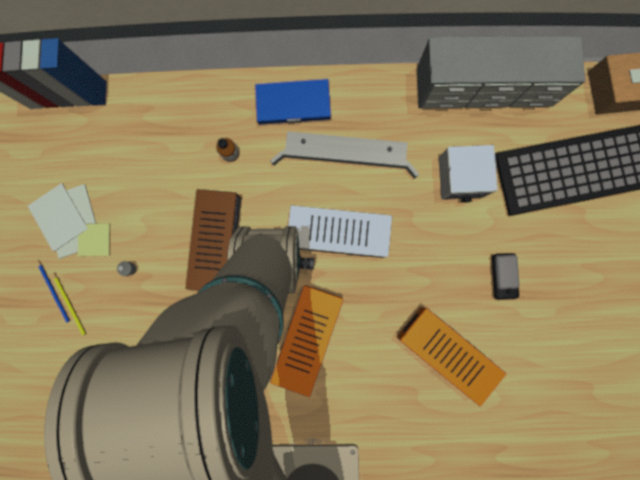

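View pics/s1.png

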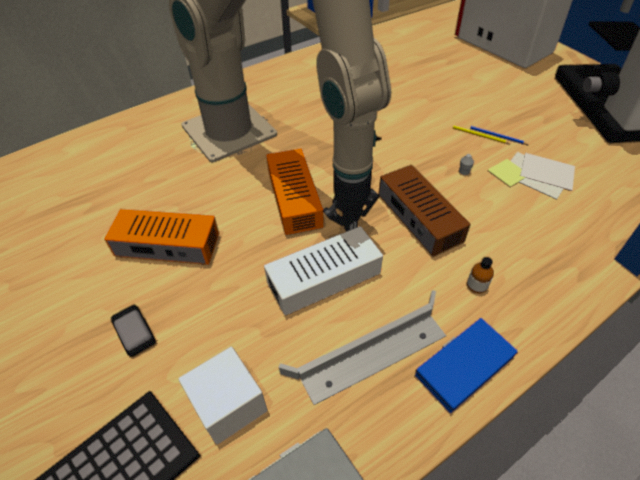

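```bash
cat >> h.py <<'E'
def scn(tag):
    p=cam('scene'); im=get_image('scene'); cv2.imwrite(f'pics/{tag}.png',im)
    hsv=cv2.cvtColor(im,cv2.COLOR_BGR2HSV); m=((hsv[...,1]<50)&(hsv[...,2]>165)).astype(np.uint8)
    m=cv2.morphologyEx(m,cv2.MORPH_CLOSE,np.ones((9,9)))
    W=None
    n,l,st,ce=cv2.connectedComponentsWithStats(m)
    best=None
    for i in range(1,n):
        if st[i,4]<1500: continue
        w=unproj(p,[ce[i]],65)[0]
        d=np.hypot(w[0]-640,w[1]+80)
        if best is None or d<best[0]: best=(d,i)
    i=best[1]; cs,_=cv2.findContours((l==i).astype(np.uint8),cv2.RETR_EXTERNAL,cv2.CHAIN_APPROX_NONE)
    c=max(cs,key=cv2.contourArea)[:,0]; r=cv2.minAreaRect(unproj(p,c,65)[:,:2].astype(np.float32))
    (cx,cy),(a,b),t=r; bp=cv2.boxPoints(r); e=max([bp[1]-bp[0],bp[2]-bp[1]],key=np.linalg.norm)
    if e[1]<0:e=-e
    return cx,cy,np.arctan2(-e[0],e[1]),(a,b)
def look(k):
    np.set_printoptions(precision=3,suppress=True)
    p,M,s=tool()
    for nm,f in(('top',supply),('scn',scn)):
        try:
            x,y,t,sz=f(f'{nm}{k}'); print(nm,np.round(inB(B,x,y,t),1),np.round(sz,0))
            loc=inB((x,y,t),p[0],p[1],0)[:2]; print('  tcp in supply',np.round(loc,1))
        except Exception as ex: print(nm,ex)
    print('tcp',p,'F',s['force'],'lvl',togo(p)[1],'clk',s['clock'])
    return
E
python3 -m handwheel '-1 -2 1 15 0.02 -0.009 0;-1 0 0 4 0 0 0'; python3 -c "
from h import *
look('a')"
```

```text
clock: 2.8
eef_pos: [514.1, 25.9, 28.5]
tool_rot: [1.665, 1.559, -0.021]
force: [0.7, -0.3, -0.0]
width: 0.3
top [-163.5   -2.7   -0.4] [220.  90.]
  tcp in supply [-73.1  86. ]
scn [-161.5   -2.1   -0.1] [218.  89.]
  tcp in supply [-74.6  85.9]
tcp [514.148  25.87   28.492] F [ 0.668 -0.258 -0.025] lvl [ 0.004 -0.002 -0.011] clk 2.8
```

```bash
python3 -m handwheel '-1 4 2 -8 0 0 -0.01;-1 0 8 0 0 0 0;-1 0 7 0 0 0 0;-1 0 7 0 0 0 0;-1 0 7 0 0 0 0;-1 0 7 0 0 0 0;-1 0 7 0 0 0 0'; python3 -c "
from h import *
look('b')"
```

```text
clock: 3.6
eef_pos: [542.6, 34.2, 21.3]
tool_rot: [-1.618, 1.53, 2.982]
force: [-9.4, 1.2, 3.6]
width: -0.3
top [-157.8  -17.3   -5.9] [191.  90.]
  tcp in supply [-62.1 107. ]
scn [-153.5   -1.8   -6.1] [219.  89.]
  tcp in supply [-65.2  90.9]
tcp [542.648  34.236  21.325] F [-9.383  1.218  3.619] lvl [ 0.006 -0.002  0.038] clk 3.6
```

```bash
python3 -m handwheel '-1 -2 7 0 0 0 0.015;-1 -2 7 0 0 0 0.015;-1 0 7 0 0 0 0.01;-1 0 6 0 0 0 0.01'; python3 -c "
from h import *
look('c')"
```

```text
clock: 4.1
eef_pos: [554.8, 35.0, 19.7]
tool_rot: [-1.632, 1.546, 2.969]
force: [-8.2, 0.9, 3.5]
width: 0.2
top [-151.9  -12.   -10.4] [201.  90.]
  tcp in supply [-63.9  99.8]
scn [-148.5   -1.9  -10.2] [218.  90.]
  tcp in supply [-65.1  89.5]
tcp [554.758  35.044  19.721] F [-8.239  0.927  3.479] lvl [ 0.007 -0.002  0.024] clk 4.1
```

```bash
python3 -m handwheel '-1 -4 7 0 0 0 0.015;-1 -4 8 0 0 0 0.015;-1 -3 8 0 0 0 0.01;-1 0 8 0 0 0 0.01'; python3 -c "
from h import *
look('d')"
```

```text
clock: 4.6
eef_pos: [569.5, 37.0, 25.3]
tool_rot: [-1.776, 1.559, 2.827]
force: [-11.9, 2.3, 12.1]
width: -0.0
top [-144.8   -6.7  -15. ] [213.  90.]
  tcp in supply [-64.2  94.8]
scn [-141.6   -2.1  -15. ] [219.  89.]
  tcp in supply [-66.1  89.6]
tcp [569.506  37.031  25.257] F [-11.851   2.328  12.133] lvl [ 0.01  -0.003  0.01 ] clk 4.6
```

Left end is 15.0° ahead in both views. Now I back off and go to the right end.

```bash
cat >> h.py <<'E'
def world(S,l):
    x,y,t=S; c,s=np.cos(t),np.sin(t); return np.array([x+c*l[0]-s*l[1],y+s*l[0]+c*l[1]])
def fromB(v):
    x,y,a=v; w=world(B,(x,y)); return (w[0],w[1],B[2]+np.radians(a))
E
python3 -m handwheel '-1 0 -20 0 0 0 0;-1 -10 -15 0 0 0 0.01'; python3 -c "
from h import *
np.set_printoptions(precision=3,suppress=True)
S=fromB((-144.5,-2.5,-15)); 
for l in((-90,60),(-90,0),(-90,-95)):
    T=[*world(S,l),27]; print(T,togo(T))
print(tool()[0])"
```

```text
clock: 4.9
eef_pos: [536.7, 41.7, 34.0]
tool_rot: [3.085, 1.568, 1.406]
force: [0.7, -0.4, 0.2]
width: -0.1
[np.float64(533.438819871571), np.float64(18.459214462398982), 27] (array([ 6.95 , -0.696, 23.428]), array([ 0.01 , -0.003, -0.   ]))
[np.float64(511.1567497385569), np.float64(-37.249935150455826), 27] (array([  6.77 , -16.812,  81.222]), array([ 0.01 , -0.003, -0.   ]))
[np.float64(475.8768053612846), np.float64(-125.45608870414262), 27] (array([  6.484, -42.33 , 172.731]), array([ 0.01 , -0.003, -0.   ]))
[536.665  41.653  34.022]
```

```bash
python3 -m handwheel '-1 0 -7 30 0.01 0 0;-1 0 -10 36 0 0 0;-1 0 -10 36 0 0 0;-1 0 -10 36 0 0 0;-1 4 -6 34 0 0 0; -1 2 0 0 0 0 0'; python3 -c "
from h import *
np.set_printoptions(precision=3,suppress=True)
S=fromB((-144.5,-2.5,-15)); 
for l in((-65,-93),):
    T=[*world(S,l),27]; print(T,togo(T))
look('e')"
```

```text
clock: 5.5
eef_pos: [477.6, -127.1, 27.4]
tool_rot: [2.139, 1.563, 0.458]
force: [-0.2, 0.2, 0.4]
width: -0.2
[np.float64(499.8316867044079), np.float64(-132.88331293913666), 27] (array([ 0.547, 22.766,  3.306]), array([ 0.008, -0.004, -0.007]))
top [-143.3   -3.1  -15.1] [221.  89.]
  tcp in supply [-88.9 -95.8]
scn [-141.4   -2.3  -15.3] [218.  89.]
  tcp in supply [-90.3 -97.3]
tcp [ 477.565 -127.094   27.406] F [-0.168  0.204  0.409] lvl [ 0.014 -0.008 -0.007] clk 5.5
```

```bash
python3 -m handwheel '-1 0 10 2 0.01 0 0;-1 0 9 0 0 0 0;-1 0 9 0 0 0 0;-1 -1 10 0 0 0 0.005;-1 -1 10 0 0 0 0.005;-1 -1 10 0 0 0 0.005;-1 -1 10 0 0 0 0.005;-1 -1 10 0 0 0 0.005'; python3 -c "
from h import *
look('f')"
```

```text
clock: 6.4
eef_pos: [537.6, -122.8, 29.0]
tool_rot: [-2.079, 1.545, 2.526]
force: [-10.8, -1.3, 3.7]
width: -0.0
top [ 8.3 -1.4 -0.2] [319.  68.]
  tcp in supply [-203.1  -60.1]
scn [-126.9   -1.3   -4.8] [218.  89.]
  tcp in supply [-62.9 -65.2]
tcp [ 537.634 -122.804   28.967] F [-10.828  -1.262   3.702] lvl [ 0.012 -0.013  0.019] clk 6.4
```

The contact crept inwards to 65 mm. I back off, shift right and carry on, drifting outwards as it turns.

```bash
python3 -m handwheel '-1 0 -12 6 0.01 0 0.01;-1 1 0 24 0 -0.01 0;-1 1 14 6 0 0 0;-1 0 12 2 0 0 0;-1 -1 10 3 0 0 0.005;-1 -1 10 3 0 0 0.005;-1 -1 10 4 0 0 0.005'; python3 -c "
from h import *
look('g')"
```

```text
clock: 7.2
eef_pos: [566.3, -165.8, 25.5]
tool_rot: [-1.829, 1.537, 2.781]
force: [-9.5, 2.6, 7.2]
width: -0.1
top [-115.4    4.9    8.4] [ 90. 205.]
  tcp in supply [-60.9 -97.3]
scn [-111.    -1.6    9.1] [ 88. 218.]
  tcp in supply [-65.4 -89.5]
tcp [ 566.333 -165.82    25.513] F [-9.487  2.575  7.223] lvl [ 0.016 -0.007  0.028] clk 7.2
```

```bash
python3 -m handwheel '-1 -1 9 4 0.01 0 0.01;-1 -1 9 4 0 0 0.01;-1 -1 8 3 0 0 0.005'; python3 -c "
from h import *
look('h')"
```

```text
clock: 7.6
eef_pos: [581.6, -174.0, 25.4]
tool_rot: [-1.922, 1.536, 2.686]
force: [-9.4, 1.8, 4.8]
width: 0.3
top [-106.5   -3.5   14.9] [ 90. 220.]
  tcp in supply [-64.  -89.8]
scn [-103.6   -2.4   15.3] [ 88. 218.]
  tcp in supply [-67.7 -89.5]
tcp [ 581.625 -174.003   25.43 ] F [-9.356  1.838  4.778] lvl [ 0.014 -0.011  0.03 ] clk 7.6
```

Right end is 15° ahead. Back to the left end.

```bash
python3 -m handwheel '-1 0 -20 0 0.01 0 0.01;-1 -4 -16 0 0 -0.01 0.01'; python3 -c "
from h import *
np.set_printoptions(precision=3,suppress=True)
S=fromB((-105.5,-3,15)); 
for l in((-90,0),(-90,97)):
    T=[*world(S,l),27]; print(T,togo(T))
print(tool()[0])"
```

```text
clock: 7.9
eef_pos: [550.6, -169.6, 30.0]
tool_rot: [-1.68, 1.564, 2.92]
force: [-0.2, -0.9, 0.6]
width: -0.2
[np.float64(544.3070662081399), np.float64(-88.6238819014798), 27] (array([  3.129, -15.22 , -79.744]), array([ 0.007, -0.001,  0.007]))
[np.float64(530.4720596387052), np.float64(7.38441249657572), 27] (array([   3.364,  -39.686, -173.607]), array([ 0.007, -0.001,  0.007]))
[ 550.55  -169.573   29.967]
```

```bash
python3 -m handwheel '-1 0 -12 -30 0 0 0;-1 0 -10 -36 0 0 0;-1 0 -9 -38 0 0 0;-1 1 -6 -38 0 0 0;-1 2 -2 -31 0 0 0; -1 0 0 0 0 0 0'; python3 -c "
from h import *
look('i')"
```

```text
clock: 8.5
eef_pos: [536.1, 18.1, 28.1]
tool_rot: [3.0, 1.569, 1.324]
force: [0.2, 1.1, -0.2]
width: -0.1
top [-105.8   -3.8   15.5] [ 90. 221.]
  tcp in supply [-81.5 108.1]
scn [-103.8   -3.2   15.4] [ 89. 219.]
  tcp in supply [-83.7 108.1]
tcp [536.134  18.057  28.074] F [ 0.238  1.051 -0.18 ] lvl [ 0.008  0.001 -0.001] clk 8.5
```

```bash
python3 -m handwheel '-1 0 4 12 0 0 0;-1 0 10 0 0 0 0;-1 0 8 -3 0 0 0;-1 -1 10 -3 0 0 0.005;-1 -1 10 -4 0 0 0.005;-1 -1 10 -4 0 0 0.005;-1 -1 10 -3 0 0 0.005'; python3 -c "
from h import *
look('j')"
```

```text
clock: 9.3
eef_pos: [587.5, 2.1, 29.5]
tool_rot: [-0.958, 1.558, -2.65]
force: [-8.5, 0.8, 2.4]
width: 0.3
top [ 8.2 -1.4 -0.2] [319.  68.]
  tcp in supply [-168.6   69.9]
scn [-91.5  -2.    5.1] [218.  89.]
  tcp in supply [-62.1  76.8]
tcp [587.523   2.123  29.506] F [-8.488  0.777  2.424] lvl [-0.002  0.007  0.007] clk 9.3
```

```bash
python3 -m handwheel '-1 0 -10 -8 0 0 0.01;-1 1 2 -14 0 0 0;-1 1 12 -2 0 0 0;-1 0 10 -2 0 0 0;-1 -1 9 -2 0 0 0.005;-1 -1 9 -2 0 0 0.005;-1 -1 9 -2 0 0 0.005'; python3 -c "
from h import *
look('k')"
```

```text
clock: 10.1
eef_pos: [626.1, 32.6, 26.4]
tool_rot: [-0.929, 1.556, -2.624]
force: [-8.5, 0.6, 1.9]
width: 0.1
top [-81.7  -8.5  -8.8] [205.  90.]
  tcp in supply [-60.5 104.3]
scn [-77.7   0.6  -9.2] [219.  89.]
  tcp in supply [-63.7  94.2]
tcp [626.067  32.594  26.405] F [-8.536  0.585  1.877] lvl [-0.005  0.008  0.008] clk 10.1
```

```bash
python3 -c "
import cv2
cv2.imwrite('pics/k2.png',cv2.resize(cv2.imread('pics/topk.png')[100:280,200:480],None,fx=2.7,fy=2.7))"
```

```text
(no output)
```

View pics/k2.png

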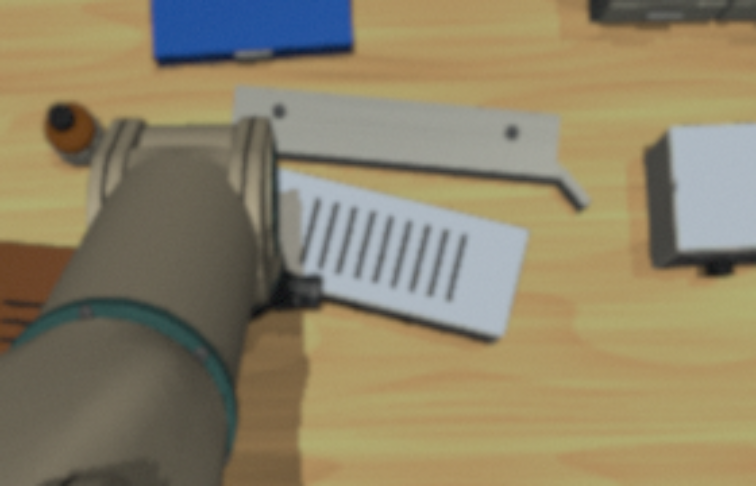

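The left end is up, 9° ahead and still short of the bar. Now the right end.

```bash
python3 -m handwheel '-1 0 -20 0 0 0 0.01;-1 -3 -16 0 0 0.005 0'; python3 -c "
from h import *
np.set_printoptions(precision=3,suppress=True)
S=fromB((-79.7,0.6,-9.1)); 
for l in((-90,0),(-87,-95)):
    T=[*world(S,l),27]; print(T,togo(T))
print(tool()[0])"
```

```text
clock: 10.4
eef_pos: [596.5, 38.9, 29.4]
tool_rot: [1.401, 1.563, -0.294]
force: [-0.2, -0.1, -0.3]
width: -0.3
[np.float64(572.8749735254639), np.float64(-50.61109473878903), 27] (array([  2.448, -12.462,  91.737]), array([-0.005,  0.001, -0.008]))
[np.float64(549.7340716783305), np.float64(-142.7983968020414), 27] (array([  2.484, -24.078, 186.072]), array([-0.005,  0.001, -0.008]))
[596.517  38.9    29.422]
```

```bash
python3 -m handwheel '-1 0 -5 35 0 0 0;-1 0 -6 38 0 0 0;-1 0 -5 38 0 0 0;-1 1 -4 38 0 0 -0.005;-1 2 -2 33 0 0 0; -1 0 0 0 0 0 0'; python3 -c "
from h import *
look('l')"
```

```text
clock: 11.0
eef_pos: [562.6, -141.7, 27.1]
tool_rot: [1.595, 1.554, -0.093]
force: [-0.1, -0.4, -0.2]
width: -0.1
top [-43.2  -1.3  -0.2] [319. 171.]
  tcp in supply [-124.6  -75.8]
scn [-77.5   0.2  -9.3] [218.  89.]
  tcp in supply [-76.9 -90.6]
tcp [ 562.571 -141.661   27.057] F [-0.144 -0.447 -0.195] lvl [ 0.007 -0.005 -0.018] clk 11.0
```

```bash
python3 -m handwheel '-1 0 4 5 0 0 -0.01;-1 0 8 4 0 0 0;-1 0 8 4 0 0 0;-1 -1 9 4 0 0 0.005;-1 -1 9 4 0 0 0.005;-1 -1 9 4 0 0 0.005'; python3 -c "
from h import *
look('m')"
```

```text
clock: 11.7
eef_pos: [602.6, -156.8, 27.0]
tool_rot: [-2.938, 1.559, 1.673]
force: [-7.7, 0.8, 0.7]
width: -0.1
top [-70.4  17.4   1. ] [182.  89.]
  tcp in supply [ -57.9 -103.4]
scn [-67.5  -1.2   1.4] [218.  88.]
  tcp in supply [-61.1 -84.4]
tcp [ 602.558 -156.76    27.034] F [-7.68   0.756  0.708] lvl [ 0.017 -0.01  -0.001] clk 11.7
```

```bash
python3 -m handwheel '-1 0 -4 8 0.01 0 0;-1 0 9 6 0 -0.005 0;-1 -1 9 3 0 0 0;-1 -1 9 3 0 0 0.005'; python3 -c "
from h import *
look('n')"
```

```text
clock: 12.2
eef_pos: [620.9, -179.1, 27.6]
tool_rot: [-2.461, 1.562, 2.142]
force: [-3.9, 1.0, -0.0]
width: 0.0
top [-39.2  24.7   0.3] [267. 163.]
  tcp in supply [ -67.2 -131.4]
scn [-59.2  -2.9   9.6] [ 88. 218.]
  tcp in supply [-63.2 -95. ]
tcp [ 620.919 -179.112   27.602] F [-3.868  1.    -0.03 ] lvl [ 0.008 -0.005  0.002] clk 12.2
```

```bash
python3 -m handwheel '-1 0 -20 0 0 0 0;-1 -3 -16 0 0 0 0'; python3 -c "
from h import *
np.set_printoptions(precision=3,suppress=True)
look('o')
S=fromB((-61.,-2.9,9.6)); 
for l in((-90,0),(-87,97)):
    T=[*world(S,l),27]; print(T,togo(T))
print(tool()[0])
cv2.imwrite('pics/o2.png',cv2.resize(cv2.imread('pics/scneo.png' if 0 else 'pics/scno.png')[200:420,220:480],None,fx=2.7,fy=2.7))"
```

```text
clock: 12.5
eef_pos: [591.4, -177.7, 31.5]
tool_rot: [2.091, 1.563, 0.41]
force: [-0.3, 0.0, 0.3]
width: -0.0
top [-40.2  11.5   0.2] [293. 165.]
  tcp in supply [ -95.4 -120.3]
scn [-59.4  -2.9   9.8] [ 89. 218.]
  tcp in supply [-92.7 -91.9]
tcp [ 591.36  -177.701   31.487] F [-0.284  0.042  0.314] lvl [ 0.008 -0.004 -0.006] clk 12.5
[np.float64(587.6931801366834), np.float64(-85.35343718841759), 27] (array([  5.461, -13.196, -91.456]), array([ 0.008, -0.004, -0.006]))
[np.float64(585.9511708785332), np.float64(11.677307443088367), 27] (array([   5.782,  -25.678, -187.696]), array([ 0.008, -0.004, -0.006]))
[ 590.642 -177.726   32.165]
```

View pics/o2.png

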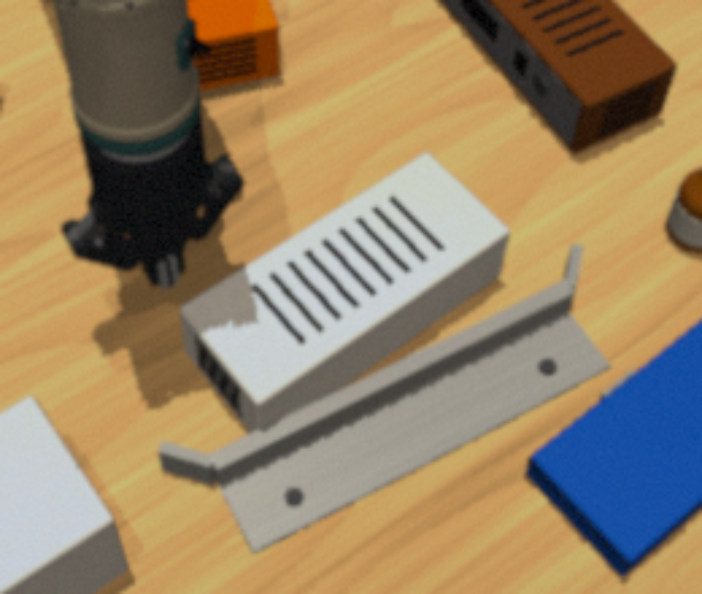

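```bash
python3 -m handwheel '-1 0 -8 -32 0.008 0 0;-1 0 -6 -38 0 0 0;-1 1 -5 -38 0 0 0;-1 2 -4 -38 0 0 -0.005;-1 2 -2 -35 0 0 0; -1 0 0 0 0 0 0'; python3 -c "
from h import *
look('p')"
```

```text
clock: 13.2
eef_pos: [604.2, 9.0, 30.2]
tool_rot: [1.763, 1.543, 0.068]
force: [0.2, 1.0, -0.2]
width: 0.0
top [-34.9  -1.4   0.1] [319. 154.]
  tcp in supply [-109.5   79.4]
scn [-12.3 -28.5   4.3] [281. 185.]
  tcp in supply [-124.   115.8]
tcp [604.166   8.962  30.223] F [ 0.194  0.971 -0.171] lvl [-0.011 -0.001 -0.028] clk 13.2
```

```bash
sed -i 's/hsv\[...,2\]>165)/hsv[...,2]>178)/; s/np.ones((9,9))/np.ones((5,5))/; s/hsv\[...,2\]>150)/hsv[...,2]>155)/' h.py; python3 -c "
from h import *
for n in ('o','p'):
  im=cv2.imread(f'pics/scn{n}.png');hsv=cv2.cvtColor(im,cv2.COLOR_BGR2HSV);print(hsv[290:350:6,330],hsv[350,345])
  im=cv2.imread(f'pics/top{n}.png');hsv=cv2.cvtColor(im,cv2.COLOR_BGR2HSV);print(hsv[130:220:6,345])
look('q')"
```

```text
[[ 90   7 209]
 [ 97  11 212]
 [ 90  12 124]
 [105  12 212]
 [ 85  10 157]
 [103  14 214]
 [ 80   5 141]
 [ 90   7 209]
 [ 33  15 198]
 [ 19  35 102]] [ 19  25 161]
[[ 19 113 172]
 [ 24  66 165]
 [ 39  16 156]
 [ 34  13 155]
 [ 38  13 157]
 [ 36  13  97]
 [104  26 194]
 [104  24 180]
 [107  26 179]
 [105  24 149]
 [106  24 137]
 [104  22 149]
 [104  25 194]
 [ 17 108 111]
 [ 25  96 175]]
[[ 85   7 213]
 [ 90   8 216]
 [109  16 131]
 [102  15 220]
 [ 85  10 161]
 [101  16 219]
 [ 90   7 145]
 [ 84   6 213]
 [ 30  16 204]
 [ 21  32 105]] [ 21  22 162]
[[ 19 113 172]
 [ 23  68 165]
 [ 33  15 157]
 [ 34  13 153]
 [ 30  15 157]
 [ 30  10  99]
 [104  26 194]
 [103  26 180]
 [103  27 177]
 [105  24 148]
 [104  24 136]
 [103  24 151]
 [105  24 192]
 [ 17 110 109]
 [ 25  98 174]]
top [-33.8  -1.4  -0. ] [319. 152.]
  tcp in supply [-110.3   72.3]
scn [-59.8  -2.9   9.4] [ 88. 218.]
  tcp in supply [-71.3  86.6]
tcp [603.763   2.195  30.461] F [ 0.199 -1.432 -0.045] lvl [-0.016  0.002 -0.026] clk 13.3
```

```bash
sed -i 's/hsv\[...,2\]>155)/hsv[...,2]>170)/' h.py; python3 -m handwheel '-1 2 2 -8 -0.01 0 -0.02;-1 0 7 -2 0 0 0;-1 0 8 -2 0 0 0;-1 0 8 -1 0 0 0;-1 0 7 -1 0 0 0.005'; python3 -c "
from h import *
look('r')"
```

```text
clock: 13.9
eef_pos: [623.5, 1.5, 28.0]
tool_rot: [-1.263, 1.551, -2.969]
force: [-15.6, 2.7, 15.0]
width: 0.2
top [-54.1 -39.4   5.6] [149.  85.]
  tcp in supply [-59.2 118.2]
scn [-55.6  -3.    5.4] [217.  88.]
  tcp in supply [-61.5  81.8]
tcp [623.494   1.504  28.028] F [-15.645   2.664  14.994] lvl [-0.017  0.006  0.017] clk 13.9
```

```bash
python3 -m handwheel '-1 0 -6 -8 -0.01 0 0.01;-1 0 7 -10 0 0 0;-1 0 8 0 0 0 0;-1 0 8 0 0 0 0;-1 0 6 0 0 0 0'; python3 -c "
from h import *
look('s')"
```

```text
clock: 14.5
eef_pos: [642.9, 15.8, 26.1]
tool_rot: [-1.286, 1.545, -2.985]
force: [-7.4, 1.6, 1.8]
width: 0.3
top [-51.5 -25.5  -1.6] [176.  87.]
  tcp in supply [-58.5 113.1]
scn [-48.6  -2.7  -2. ] [218.  88.]
  tcp in supply [-61.4  89.8]
tcp [642.935  15.82   26.129] F [-7.41   1.636  1.765] lvl [-0.01   0.007  0.022] clk 14.5
```

```bash
python3 -m handwheel '-1 0 -20 0 0 0 0.01;-1 -3 -12 0 0 0.005 0;-1 0 -2 35 0 0 0;-1 0 -3 38 0 0 0;-1 0 -3 38 0 0 0;-1 1 -2 38 0 0 0;-1 2 0 33 0 0 0; -1 0 0 0 0 0 0'; python3 -c "
from h import *
look('t')"
```

```text
clock: 15.4
eef_pos: [591.2, -166.3, 28.8]
tool_rot: [1.386, 1.561, -0.31]
force: [-0.3, -0.3, 1.1]
width: -0.1
top [-50.    6.1  -2. ] [196.  86.]
  tcp in supply [ -83.  -106.9]
scn [-48.5  -2.5  -1.9] [217.  88.]
  tcp in supply [-85.  -98.3]
tcp [ 591.191 -166.34    28.758] F [-0.305 -0.261  1.068] lvl [-0.002 -0.003 -0.01 ] clk 15.4
```

```bash
python3 -m handwheel '-1 0 8 0 0 0 0;-1 0 8 0 0 0 0;-1 0 6 0 0 0 0;-1 0 5 0 0 0 0;-1 0 5 0 0 0 0'; python3 -c "
from h import *
look('u')"
```

```text
clock: 16.0
eef_pos: [622.8, -157.3, 28.2]
tool_rot: [-2.787, 1.564, 1.813]
force: [-8.2, -0.7, 2.8]
width: 0.1
top [-48.2  19.5  -0.3] [168.  86.]
  tcp in supply [ -57.5 -104.9]
scn [-46.3  -2.5  -0. ] [217.  88.]
  tcp in supply [-60.  -82.6]
tcp [ 622.844 -157.255   28.162] F [-8.216 -0.701  2.777] lvl [ 0.006 -0.006  0.001] clk 16.0
```

```bash
python3 -m handwheel '-1 0 -4 8 0 0 0;-1 0 6 4 0 0 0;-1 0 5 0 0 0 0;-1 0 4 0 0 0 0'; python3 -c "
from h import *
look('v')"; python3 -m handwheel '-1 0 4 0 0 0 0';  python3 -c "
from h import *
look('w')"
```

```text
clock: 16.5
eef_pos: [624.6, -168.5, 25.6]
tool_rot: [-1.924, 1.547, 2.678]
force: [-12.2, 2.7, 6.4]
width: -0.2
top [-47.2  11.6   1.2] [184.  86.]
  tcp in supply [ -58.3 -106.5]
scn [-45.2  -2.6   1.2] [217.  88.]
  tcp in supply [-60.1 -92.2]
tcp [ 624.558 -168.464   25.578] F [-12.182   2.702   6.365] lvl [ 0.009 -0.008  0.022] clk 16.5
clock: 16.7
eef_pos: [624.1, -168.6, 24.3]
tool_rot: [-1.837, 1.537, 2.766]
force: [-10.0, 1.4, 4.9]
width: 0.0
top [-47.1  11.7   1.3] [184.  86.]
  tcp in supply [ -58.9 -106.6]
scn [-45.2  -2.7   1.2] [217.  88.]
  tcp in supply [-60.5 -92.3]
tcp [ 624.114 -168.596   24.311] F [-10.027   1.368   4.901] lvl [ 0.009 -0.008  0.033] clk 16.7
```

```bash
python3 -m handwheel '-1 -1 7 0 0 0 0.02;-1 0 8 0 0 0 0.01';  python3 -c "
from h import *
look('x')"
```

```text
clock: 17.0
eef_pos: [624.0, -168.0, 20.9]
tool_rot: [-1.889, 1.533, 2.715]
force: [-15.5, 3.7, 3.4]
width: 0.1
top [-47.1  11.6   1.3] [184.  86.]
  tcp in supply [ -59.3 -106. ]
scn [-45.1  -2.6   1. ] [217.  88.]
  tcp in supply [-60.5 -92. ]
tcp [ 623.972 -167.987   20.915] F [-15.459   3.683   3.393] lvl [ 0.011 -0.011  0.036] clk 17.0
```

Right end is hard against the bar: the force rose to 16 N with no motion. Now I bring the left end up the last few millimetres.

```bash
python3 -m handwheel '-1 -3 -18 0 0.01 0 0.015;-1 -3 -16 0 0 -0.01 0.015;-1 0 -2 -35 0 0 0;-1 0 -4 -38 0 0 0;-1 0 -4 -38 0 0 0;-1 1 -4 -38 0 0 0;-1 1 -2 -35 0 0 0; -1 0 0 0 0 0 0'; python3 -c "
from h import *
look('y')
cv2.imwrite('pics/y2.png',cv2.resize(cv2.imread('pics/scny.png')[200:420,220:480],None,fx=2.7,fy=2.7))"
```

```text
clock: 17.9
eef_pos: [606.1, 24.2, 25.6]
tool_rot: [1.808, 1.56, 0.115]
force: [-0.1, 1.3, -0.2]
width: 0.0
top [-46.8  -5.    1.1] [217.  87.]
  tcp in supply [-95.7 100. ]
scn [-45.   -3.    1.1] [218.  88.]
  tcp in supply [-97.6  98. ]
tcp [606.083  24.247  25.556] F [-0.087  1.261 -0.238] lvl [-0.01   0.002 -0.011] clk 17.9
```

View pics/y2.png

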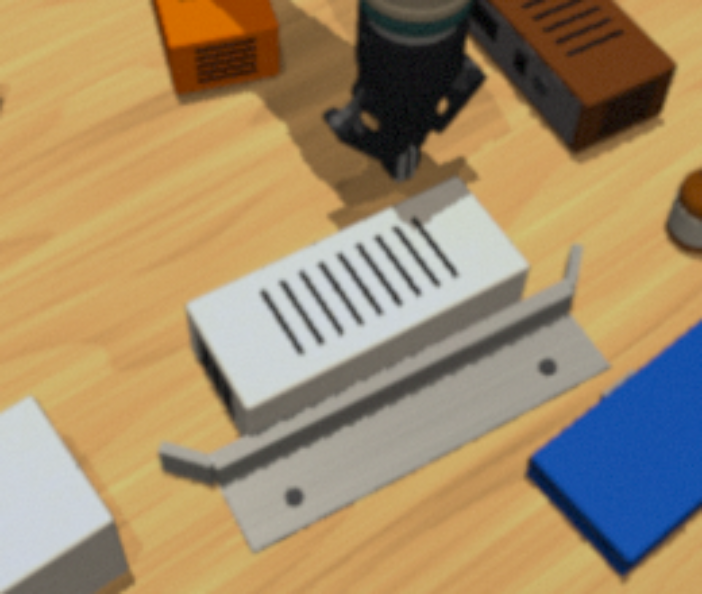

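```bash
python3 -m handwheel '-1 0 10 4 -0.01 0 -0.01;-1 0 10 0 0 0 0;-1 0 7 0 0 0 0;-1 0 6 0 0 0 0;-1 0 5 0 0 0 0;-1 0 5 0 0 0 0'; python3 -c "
from h import *
look('z')"
```

```text
clock: 18.6
eef_pos: [644.7, 0.8, 24.9]
tool_rot: [-1.059, 1.558, -2.757]
force: [-7.8, 1.6, 2.5]
width: -0.6
top [-45.5 -36.1  -0.1] [155.  86.]
  tcp in supply [-58.1 110.4]
scn [-43.5  -2.7  -0.3] [218.  88.]
  tcp in supply [-60.2  76.9]
tcp [644.689   0.843  24.904] F [-7.818  1.58   2.537] lvl [-0.008  0.007  0.01 ] clk 18.6
```

```bash
python3 -m handwheel '-1 0 5 0 0 0 0;-1 0 7 0 0 0 0';  python3 -c "
from h import *
look('z1')"
```

```text
clock: 18.9
eef_pos: [644.2, 0.9, 22.0]
tool_rot: [-1.382, 1.532, -3.079]
force: [-16.6, 2.7, 4.3]
width: -0.2
top [-45.4 -36.7  -0.2] [154.  86.]
  tcp in supply [-58.7 110.9]
scn [-43.3  -2.8  -0.3] [218.  88.]
  tcp in supply [-60.9  76.8]
tcp [644.242   0.867  21.972] F [-16.569   2.72    4.292] lvl [-0.008  0.007  0.038] clk 18.9
```

```bash
python3 -m handwheel '-1 -3 -18 0 0 0 0.015;-1 -3 -16 0 0 0 0.015;-1 0 -2 35 0 0 0;-1 0 -3 38 0 0 0;-1 0 -3 38 0 0 0;-1 1 -2 36 0 0 0;-1 2 0 26 0 0 0; -1 0 0 0 0 0 0'; python3 -c "
from h import *
look('z2')"
```

```text
clock: 19.8
eef_pos: [575.8, -170.3, 25.0]
tool_rot: [-0.958, 1.558, -2.653]
force: [-0.5, -0.4, 0.4]
width: 0.0
top [-45.2  -3.9  -0.3] [215.  86.]
  tcp in supply [-105.6 -100.4]
scn [-43.5  -2.7  -0.2] [217.  88.]
  tcp in supply [-107.7 -101.3]
tcp [ 575.826 -170.315   25.02 ] F [-0.485 -0.359  0.409] lvl [-0.     0.004  0.011] clk 19.8
```

Now a confirming press on the right end.

```bash
python3 -m handwheel '-1 0 12 0 0 0 0;-1 0 12 0 0 0 0;-1 0 8 0 0 0 0;-1 0 6 0 0 0 0;-1 0 5 0 0 0 0;-1 0 6 0 0 0 0;-1 0 6 0 0 0 0'; python3 -c "
from h import *
look('z3')"
```

```text
clock: 20.6
eef_pos: [625.5, -159.9, 22.4]
tool_rot: [-1.684, 1.538, 2.918]
force: [-17.2, 0.1, 7.5]
width: -0.2
top [-44.7  19.6   0.2] [168.  86.]
  tcp in supply [ -59.  -106.9]
scn [-43.   -2.7   0.1] [218.  88.]
  tcp in supply [-60.6 -84.7]
tcp [ 625.454 -159.93    22.404] F [-17.176   0.126   7.534] lvl [ 0.008 -0.004  0.033] clk 20.6
```

```bash
python3 -m handwheel '-1 -2 -18 0 0 0 0.015;-1 -2 -18 0 0 0 0.01;-1 0 -20 0 0 0 0;-1 -40 -15 0 0 0 0;-1 -45 -20 10 0 0 0;-1 -45 -30 30 0 0 0;-1 -30 -20 40 0 0 0;-1 0 0 45 0 0 0;-1 0 0 45 0 0 0;-1 0 0 0 0 0 0'; python3 -c "
from h import *
look('end')
p=cam('top');im=cv2.imread('pics/topend.png');print(top_face(p,im,None,None,85,(430,130,510,215))[1])
cv2.imwrite('pics/e1.png',cv2.resize(im[100:280,200:520],None,fx=2.5,fy=2.5))
cv2.imwrite('pics/e2.png',cv2.resize(cv2.imread('pics/scnend.png')[200:440,150:480],None,fx=2.4,fy=2.4))"
```

```text
clock: 21.7
eef_pos: [469.9, -310.2, 181.9]
tool_rot: [-1.766, 1.56, 2.842]
force: [-1.4, 0.2, -0.5]
width: 0.1
top [-45.2  -4.    0.1] [214.  85.]
  tcp in supply [-195.2 -250.8]
scn [-42.9  -2.8   0.1] [218.  88.]
  tcp in supply [-197.6 -252. ]
tcp [ 469.906 -310.203  181.902] F [-1.433  0.212 -0.453] lvl [ 0.022 -0.008  0.012] clk 21.7
((699.3218383789062, -353.0911865234375), (94.57688903808594, 93.95866394042969), 0.9815170168876648)
```

View pics/e1.png

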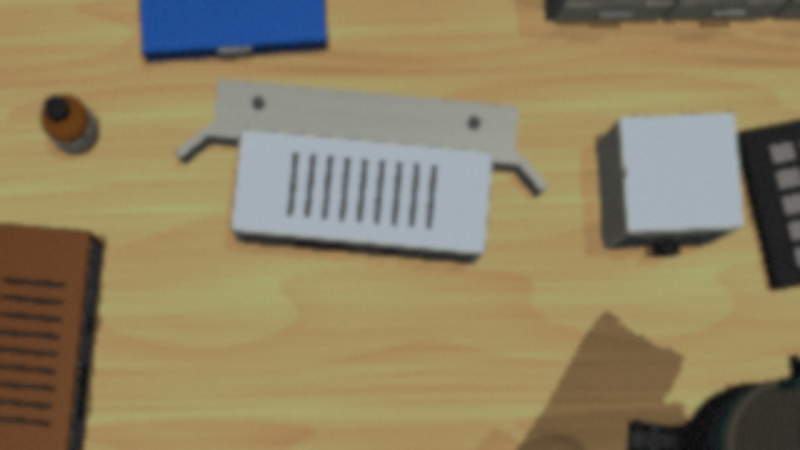

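View pics/e2.png

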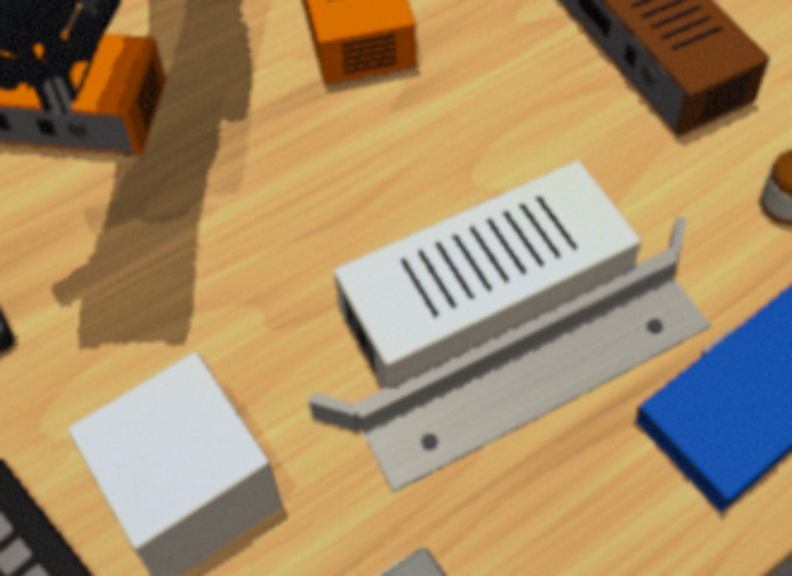

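Both views show the supply flat and flush along the bar. The controller is unmoved, and the arm is clear and touching nothing.

```bash
python3 -c "
from h import *
print(np.abs(ctrl.read_state()['qd']).max()); print(ctrl.finish_job())"
```

```text
0.04377465109145778
the job is handed in; nothing more can be done
None
```

The lamp power supply now sits flush along the bracket's bar, flat on the bench, and I handed the job in at about 22 s with the arm clear.

**What I did:** I swung the left end ahead to 15.0° past square, then the right end to about 15° (14.9° and 15.3° in the two views). After that I brought the ends up in turn: left 9° ahead, right 9.6° ahead, left 2° ahead, right 1.2° ahead, then level. A firm last press of about 17 N on each end moved nothing further, so both ends are against the bar.

**Last checks:**
- **Angle:** the supply is 0.1° from square in both views.
- **Position:** its origin is at x = -45.2 mm (top view) or -42.9 mm (scene view) in the bracket's frame, where flush is -45 mm. The 2 mm disagreement is the same size as the scene view's offset on the bracket edge earlier, and is about the calibration error.
- **Sideways:** it is 3 to 4 mm off the middle, within the 30 mm allowed.
- **Controller:** it measures within about 1 mm of where it started.
- **Top view during pushes:** the arm hid part of the supply, and at times the top-view measurement ran the supply together with the bracket. For those moments I relied on the scene view.
- **Contact point:** during the first long push on the right end, the contact crept inwards to 65 mm from the middle. I backed off and moved it out again.

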